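Put the microscope accessories back into their trays

ROBOT

A 7-joint arm with a two-finger parallel gripper is mounted at the origin on a cart in front of the work surface, level with it; the furniture and walls round the work are solid. World frame = base frame: x ahead of the robot, y to its left, z up, the work surface at z = 0. Lengths are in m, angles in degrees, forces in N, time in s.
With the tool pointing down it reaches from about 0.4 to 0.9 m from the base axis. Payload 5.5 kg.
Tool frame: the origin (TCP) lies midway between the tips of the shut fingers; the grasp point (between the pads) lies 19 mm behind it (tcp_to_grasp is the distance from the TCP to the grasp point, in m); z points along the fingers, y is the line along which they close (so a half turn about z gives the same grasp; the last joint's range is limited). The gripper opens to 92 mm and grips with 3 to 60 N. Pads are 19 mm wide; open, the fingers measure 130 mm over their backs; the gripper's body (75 mm by 190 mm) begins 47 mm behind the grasp point.
Start: joints at [-57.399, 28.699, -24.465, 88.831, 12.651, 65.22, -12.049], TCP at [0.196, 0.62, 0.227] pointing down, gripper open.
Joint ranges: [-164.97, 164.97], [-17.58, 116.51], [-87.97, 89.64], [11.32, 138.91], [-80.73, 260.73], [10.89, 115.49], [-147.41, 147.41]. Speed limits (degrees/s): [147.25, 147.25, 180, 180, 180, 180, 180].

INTERFACE

Orientations are given as a 3x3 rotation matrix whose columns are the frame's x, y, z axes.
In Python, from station import sense, capture, camera_info, finish_job, cut_out, tcp_to_grasp gives the robot as it stands.
- The arm moves only by the tool arm_command, never from a script. Its argument "plan" is a list of rows, each a list of 7 numbers: the turn, a rotation vector about the tool's x, y, z in degrees, then the shift along the tool's x, y, z in mm, then the closure, from -1 (fully open) to 1 (shut). In form: [[ax, ay, az, x, y, z, jaw], ...]. A call has 1 to 8 rows; each row shifts and turns the commanded pose from where the row before left it, along the tool's axes as they then stand; what a row does not reach is not made up. A row lasts 1/8 s, in which the tool goes at most 62.5 mm and 10.7 degrees, less where a joint would pass 70% of its speed; a pose out of reach is approached as far as the arm can. A call is refused whole if a number of a shift passes 62.5 or a number of a turn 10.7, either way. A call with a gripper value outside its range is refused whole. The fingers move at their own pace and stop on an object; "grip_force" is the grip in N (left out, the last holds). Time passes only in rows, so rows that do not move let the fingers close. It gives the time, the measured TCP pose, the force, the opening and the grip force at its end, in the units of the state.
- sense(): the state, without advancing time (a new reading comes with each control period).
- capture(name): name is "scene" or "top"; returns the picture (400x640x3 uint8, blue, green, red); there is no depth.
- camera_info(name): a dict with "K" (3x3 intrinsics, pixels), "D" ([k1, k2, p1, p2, k3] as OpenCV has them; the pictures are not rectified), "cam_to_world" (4x4, takes a point from camera to world coordinates). Camera axes: x right, y up, looking along -z (the intrinsics and any distortion apply to the point x, -y, -z); pixel columns grow to the right and rows downward; lengths in m; the calibration is good to about 2 mm. A picture is of the moment at which its call begins. camera_info takes no time and is no camera call.
- finish_job(): hands the job in; it is judged then, once.
Trained networks look in the newest picture that a camera, given by its name, has taken for a name from the list of things; names that differ only in an ending like _2 or _b are one class to them, and where a whole thing is asked for, a point or a joint stands for the part that bears it (a point fixed in the world has none). Each returns a list of dicts, best first, with "conf" (0 to 1); they miss things now and then, are a little off and sometimes report something else, mostly with a low value. They report only what shows in the picture. A call takes as long as a camera call. They do not tell look-alikes from the thing itself.
- cut_out(camera, label): "mask" (400x640 bool, what is visible of it) and "pixel" ([row, column] in pixels, amid what is visible of it).
The state is a dict: "time": time; "joints": joint angles; "joint_vel": joint speeds; "effort": joint torques, N m; "eef_pos": TCP position; "orientation": TCP orientation; "ft_force": force on the tool from outside, world axes, zero at the start; "wrist_torque": the same for the moment, N m; "opening": finger opening in m; "grasp_force": force on a finger pad.
Only numpy, scipy, OpenCV 4.12 (cv2) and the standard library are available. Lean on these libraries where they do the work, as an engineer would, in place of code of your own. Each camera call takes 0.05 s, during which the arm holds its last target. There are 200 camera calls.

TASK

Tidy up after the microscope session: put the canister, the covered cream-coloured culture dish, the small white box of cover glasses and the timer each into the tray whose recess matches its shape and size (round ones to round recesses, square ones to square). Each must lie flat on the floor of its recess, right way up and near its middle, with the box and the timer squared up to the sides of their recesses. Leave the black dust cap and the black filter cube where they stand.

Things in the scene. Friction and masses are not known exactly. Their poses are not given: they have to be found in the camera images.
- canister: white upright plastic canister with a ribbed screw lid (fixed on), round, 41 mm across, 58 mm tall; origin at the centre of its underside, z up
- culture_dish: covered clear and cream culture dish, flat and round, 58 mm across at the cover's rim (55 mm where the fingers meet it), 14 mm tall with solid sides up to 12 mm; a pink dish at the back is room clutter; origin at the centre of its underside, z up
- cover_glass_box: small square all-white card box with a lid (fixed on), 36 x 36 mm, 20 mm tall; another one with a blue lid at the back edge is room clutter; origin at the centre of its underside, x and y along its sides, z up
- timer: flat white lab timer with a display and three buttons on top, 60 mm along x, 64 mm along y, 18 mm tall (the case 15 mm); origin at the centre of its underside, z up
- tray_small_round: fixed dark grey square-cornered tray plate 73 x 73 mm, 6 mm high, with one round, 57 mm wide recess in its middle, 4 mm deep, lined with lighter grey; origin at the centre of its underside (so the recess floor is at z = 2 mm, the rim at 6 mm), z up; fits the canister
- tray_large_round: fixed dark grey square-cornered tray plate 90 x 90 mm, 6 mm high, with one round, 74 mm wide recess in its middle, 4 mm deep, lined with lighter grey; origin at the centre of its underside (so the recess floor is at z = 2 mm, the rim at 6 mm), z up; fits the culture dish
- tray_small_square: fixed dark grey square-cornered tray plate 68 x 68 mm, 6 mm high, with one square, 52 x 52 mm recess in its middle, 4 mm deep, lined with lighter grey; origin at the centre of its underside (so the recess floor is at z = 2 mm, the rim at 6 mm), z up; x and y along the recess sides; fits the cover glass box
- tray_large_square: fixed dark grey square-cornered tray plate 92 mm (x) by 96 mm (y), 6 mm high, with one nearly square, 76 mm (x) by 80 mm (y) recess in its middle, 4 mm deep, lined with lighter grey; origin at the centre of its underside (so the recess floor is at z = 2 mm, the rim at 6 mm), z up; x and y along the recess sides; fits the timer
- dust_cap: bystander: low black round cap, 37 mm across, 12 mm tall, loose; origin at the centre of its underside
- filter_cube: bystander: black cube with round glass windows, 37 x 34 x 40 mm, loose; origin about (within 2 mm) at the centre of its underside
Mind the look-alikes: they are no part of the job. Leave any yellow look-alike of the culture_dish alone.

How it is judged (in metres and radians):
At the end, for the whole second after the job is handed in: Canister, culture dish, cover glass box and timer each in its matching recess: within 12 mm of its centre, underside on its floor (under 4.5 mm above the tray's underside), upright within 0.08 rad, at rest; box and timer within 15 degrees of the recess sides (any quarter turn) (horizontal distance between canister and tray_small_round below 0.012 m and z of canister in the frame of tray_small_round between 0 and 0.0045 m and angle between each of canister, culture_dish, cover_glass_box, timer's own z axis and vertical below 0.08 rad and linear speed of each of canister, culture_dish, cover_glass_box, timer below 0.02 m/s and horizontal distance between culture_dish and tray_large_round below 0.012 m and z of culture_dish in the frame of tray_large_round between 0 and 0.0045 m and horizontal distance between cover_glass_box and tray_small_square below 0.012 m and z of cover_glass_box in the frame of tray_small_square between 0 and 0.0045 m and (angle between the x axis of cover_glass_box and the x axis of tray_small_square, either way round below 0.26 rad or angle between the x axis of cover_glass_box and the y axis of tray_small_square, either way round below 0.26 rad) and horizontal distance between timer and tray_large_square below 0.012 m and z of timer in the frame of tray_large_square between 0 and 0.0045 m and (angle between the x axis of timer and the x axis of tray_large_square, either way round below 0.26 rad or angle between the x axis of timer and the y axis of tray_large_square, either way round below 0.26 rad)); the robot touches nothing.
It fails at once if the dust cap is moved more than 30 mm (distance of dust_cap from where it was at the start of the episode above 0.03 m).
It fails at once if the filter cube is moved more than 30 mm (distance of filter_cube from where it was at the start of the episode above 0.03 m).
It also fails if it takes over 93 s, if anything falls off the work surface, if the arm or the gripper's body presses on something with over 40 N, if the wrist force passes 120 N, or if a joint passes its speed limit or range.

## Working session

There is one attempt and no reset: what is moved stays moved. The work goes in short steps, Python scripts to look and compute and a tool call to move; the robot and the scene stay as the last step left them, time stands still between calls to the robot, and variables do not carry over. Pictures are saved under pics/ and viewed, at most 14 in all, crops included, and the job is handed in when it is done.

Besides the shell and the picture viewer there is one more tool, called after "Request:" by a JSON object that holds its "method" and its "body". arm_command: Moves the arm, as the interface text tells. Its arguments: {"type":"object","properties":{"plan":{"type":"array"},"grip_force":{"type":"number"}},"required":["plan"]}

```bash
mkdir -p pics
python3 - <<'E'
from station import *
import cv2,numpy as np
for n in("scene","top"):
    cv2.imwrite(f"pics/{n}0.png",capture(n)); c=camera_info(n); print(n,np.round(c["K"],1).tolist(),np.round(c["D"],4),np.round(c["cam_to_world"],3).tolist())
    for l in["canister","culture_dish","cover_glass_box","timer","tray_small_round","tray_large_round","tray_small_square","tray_large_square","dust_cap","filter_cube"]:
        print(l,[(round(d["conf"],2),np.round(d["pixel"]).tolist(),int(d["mask"].sum())) for d in cut_out(n,l)][:4])
s=sense();print(s)
E
```

```text
scene [[478.2, 0.0, 319.0], [0.0, 478.2, 201.6], [0.0, 0.0, 1.0]] [0.0266 0.     0.     0.     0.    ] [[0.662, 0.547, -0.512, 0.004], [-0.749, 0.488, -0.447, -0.29], [0.005, 0.68, 0.733, 0.786], [0.0, 0.0, 0.0, 1.0]]
canister [(0.87, [145.0, 232.0], 464)]
culture_dish [(0.83, [194.0, 310.0], 487), (0.64, [165.0, 332.0], 391)]
cover_glass_box [(0.58, [212.0, 436.0], 267)]
timer [(0.65, [181.0, 272.0], 639)]
tray_small_round [(0.92, [307.0, 399.0], 1505)]
tray_large_round [(0.82, [260.0, 352.0], 1707), (0.61, [180.0, 269.0], 634)]
tray_small_square [(0.55, [225.0, 215.0], 827)]
tray_large_square [(0.68, [241.0, 287.0], 1762)]
dust_cap [(0.58, [202.0, 376.0], 428), (0.49, [258.0, 456.0], 224)]
filter_cube [(0.72, [200.0, 376.0], 401), (0.32, [260.0, 354.0], 1725)]
top [[439.1, 0.0, 318.9], [0.0, 439.1, 202.1], [0.0, 0.0, 1.0]] [-0.1172  0.      0.      0.      0.    ] [[-0.026, 0.996, -0.086, 0.413], [-0.999, -0.025, 0.022, 0.17], [0.02, 0.087, 0.996, 1.174], [0.0, 0.0, 0.0, 1.0]]
canister [(0.63, [197.0, 198.0], 217)]
culture_dish [(0.87, [150.0, 285.0], 347), (0.8, [190.0, 292.0], 35
[... 545 characters left out ...]
145569]), 'joint_vel': array([ 0.10364177, -0.10132709, -0.07790543,  0.09204738, -0.0649023 ,
        0.14264192,  0.02363991]), 'effort': array([ 1.04089875e-04, -5.66462481e+01, -5.81089363e+00, -2.79502559e+01,
       -6.66814134e-02,  2.04482710e-02,  9.52900564e-06]), 'eef_pos': array([0.19561695, 0.6198453 , 0.22673756]), 'orientation': array([[-9.53611335e-01,  3.01040561e-01, -5.47249952e-05],
       [ 3.01040561e-01,  9.53611336e-01,  9.17015421e-06],
       [ 5.49469642e-05, -7.72968025e-06, -9.99999998e-01]]), 'ft_force': array([ 0.00341444, -0.2303599 ,  0.13960397]), 'wrist_torque': array([0.03126762, 0.00570175, 0.03504947]), 'grasp_force': 0.0, 'opening': 0.09206846229653297}
```

Run:
```python
import cv2
a=cv2.imread("pics/top0.png"); cv2.imwrite("pics/top0c.png",cv2.resize(a[90:310,150:470],None,fx=2.5,fy=2.5,interpolation=cv2.INTER_CUBIC))
a=cv2.imread("pics/scene0.png"); cv2.imwrite("pics/scene0c.png",cv2.resize(a[100:350,160:500],None,fx=2.3,fy=2.3,interpolation=cv2.INTER_CUBIC))
```

```text
(no output)
```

View pics/top0c.png

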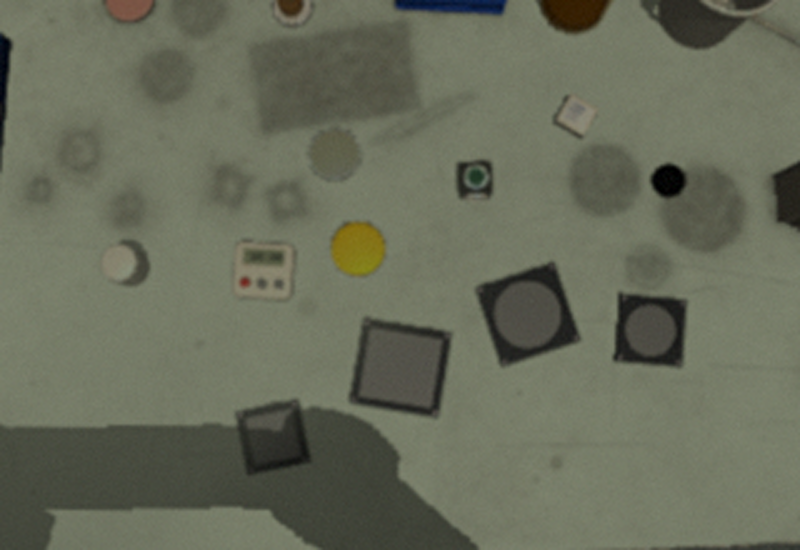

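View pics/scene0c.png

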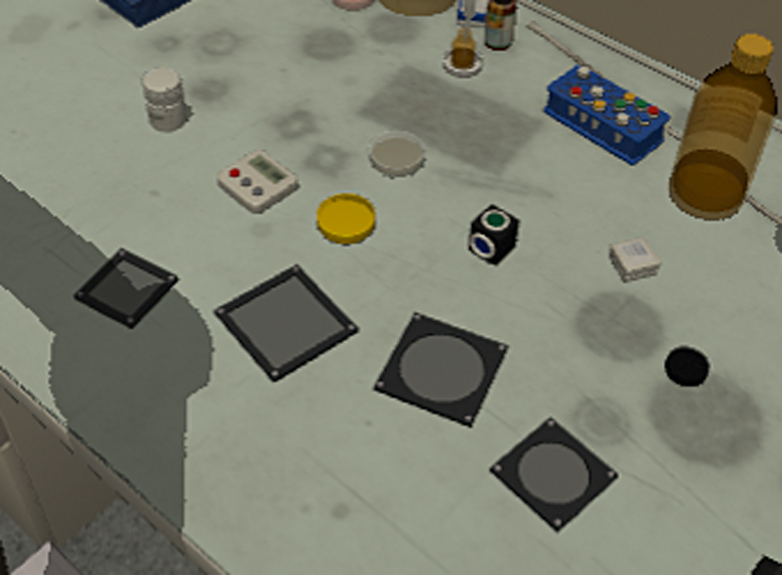

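```bash
cat > h.py <<'E'
from station import *
import cv2,numpy as np
from scipy.optimize import minimize
M={"canister":("r",.041,.041,.058),"culture_dish":("r",.058,.058,.014),"cover_glass_box":("s",.036,.036,.020),"timer":("s",.060,.064,.016),
"tray_small_round":("s",.073,.073,.006),"tray_large_round":("s",.09,.09,.006),"tray_small_square":("s",.068,.068,.006),"tray_large_square":("s",.092,.096,.006),
"dust_cap":("r",.037,.037,.012),"filter_cube":("s",.037,.034,.04)}
def proj(P,c):
    T=np.linalg.inv(c["cam_to_world"]); q=P@T[:3,:3].T+T[:3,3]; q=q*[1,-1,-1]
    return cv2.projectPoints(q,np.zeros(3),np.zeros(3),np.array(c["K"]),np.array(c["D"]))[0][:,0]
def unproj(rc,c,z):
    u=cv2.undistortPoints(np.array([[[rc[1],rc[0]]]],float),np.array(c["K"]),np.array(c["D"]))[0,0]
    T=np.array(c["cam_to_world"]); d=T[:3,:3]@[u[0],-u[1],-1]; o=T[:3,3]; return (o+d*(z-o[2])/d[2])[:2]
def sil(n,p,c,S=8):
    k,a,b,h=M[n]
    t=np.arange(40)*np.pi/20
    q=np.c_[np.cos(t),np.sin(t)]*a/2 if k=="r" else np.array([[1,1],[1,-1],[-1,-1],[-1,1]])*[a/2,b/2]
    cs,sn=np.cos(p[2]),np.sin(p[2]); q=q@np.array([[cs,sn],[-sn,cs]])+p[:2]
    z=p[3] if len(p)>3 else 0
    P=np.r_[np.c_[q,q[:,0]*0+z],np.c_[q,q[:,0]*0+z+h]]
    return cv2.convexHull(proj(P,c).astype(np.float32))
def fit(n,masks,z=0):
    """masks: {cam:(mask)}; returns x,y,yaw, mean IoU"""
    C={m:camera_info(m) for m in masks}; S=4
    m0=next(iter(masks)); r=np.argwhere(masks[m0]).mean(0); x0=unproj(r,C[m0],z+M[n][3]/2)
    big={}
    for m in masks:
        y,x=np.where(masks[m]); b=(y.min()-12,x.min()-12,y.max()+13,x.max()+13)
        sub=masks[m][max(b[0],0):b[2],max(b[1],0):b[3]].astype(np.float32)
        big[m]=((max(b[0],0),max(b[1],0)),cv2.resize(sub,None,fx=S,fy=S,interpolation=cv2.INTER_LINEAR))
    def cost(v):
        p=(v[0]/1000,v[1]/1000,v[2]/57.3,z); t=0
        for m,(o,B) in big.items():
            h=(sil(n,p,C[m])[:,0]-[o[1],o[0]]+.5)*S-.5
            I=np.zeros(B.shape,np.uint8); cv2.fillPoly(I,[np.round(h*16).astype(np.int32)],1,shift=4)
            t+=1-np.minimum(I,B).sum()/np.maximum(I,B).sum()
        return t/len(big)
    best=None
    for y in ([0] if M[n][0]=="r" else [-30,-8,15,35]):
        s0=np.array([x0[0]*1000,x0[1]*1000,y]); d=np.diag([8,8,12.])
        r=minimize(cost,s0,method="Nelder-Mead",options=dict(initial_simplex=np.vstack([s0,s0+d]),xatol=.05,fatol=1e-4))
        if best is None or r.fun<best.fun: best=r
    return np.round(best.x,1),round(1-best.fun,2)
def getmask(cam,n,near=None,rad=25):
    L=cut_out(cam,n)
    if near is not None: L=[d for d in L if np.hypot(*(np.array(d["pixel"])-near))<rad]
    return L[0]["mask"] if L else None
E
python3 - <<'E'
from h import *
capture("scene");capture("top")
px={"canister":((145,232),(197,198)),"culture_dish":((165,332),(150,285)),"cover_glass_box":((212,436),(138,381)),"timer":((181,272),(200,254)),"tray_small_round":((307,399),(225,412)),"tray_large_round":((260,352),(215,360)),"tray_small_square":((225,215),(263,258)),"tray_large_square":((241,287),(236,312)),"dust_cap":((258,456),(162,417)),"filter_cube":((202,376),(162,338))}
for n,(a,b) in px.items():
    ms={c:m for c,p in(("scene",a),("top",b)) if (m:=getmask(c,n,p,15)) is not None}
    print(n,[(c,*fit(n,{c:ms[c]})) for c in ms], fit(n,ms) if ms else "")
E
```

```text
canister [('scene', array([534.8, 458.5,   6.7]), np.float64(0.92)), ('top', array([535.7, 455.3,  17.1]), np.float64(0.83))] (array([534.8, 457.3,  12.5]), np.float64(0.86))
culture_dish [('scene', array([654.8, 237.2,   0.9]), np.float64(0.89)), ('top', array([655.3, 236.1,   3.3]), np.float64(0.9))] (array([654.6, 236.4,   1.2]), np.float64(0.89))
cover_glass_box [('scene', array([688.5, -27. ,  51.3]), np.float64(0.85)), ('top', array([690.4, -27. ,  53.9]), np.float64(0.89))] (array([689.9, -26.7, -35.2]), np.float64(0.87))
timer [('scene', array([528.8, 315.3,  -7.3]), np.float64(0.87)), ('top', array([529.9, 313.7,  -4.4]), np.float64(0.86))] (array([529.2, 314.5,  -5.9]), np.float64(0.86))
tray_small_round [('scene', array([454.9, -98.9,  82.3]), np.float64(0.96)), ('top', array([455.4, -99.2,  -5.8]), np.float64(0.9))] (array([454.9, -99.1,  82.5]), np.float64(0.93))
tray_large_round [('scene', array([475.7,  32.8,  16.9]), np.float64(0.97)), ('top', array([476.4,  32.9,  16.8]), np.float64(0.95))] (array([475.7,  32.8,  16.9]), np.float64(0.96))
tray_small_square [('scene', array([351.4, 309.8,  10.3]), np.float64(0.95)), ('top', array([354.1, 306.2,  10.9]), np.float64(0.94))] (array([352.8, 308. ,  11. ]), np.float64(0.91))
tray_large_square [('scene', array([421.8, 171.4, -12.2]), np.float64(0.95)), ('top', array([421.9, 171. , -11.3]), np.float64(0.96))] (array([421.8, 171.4, -11.7]), np.float64(0.95))
dust_cap [('scene', array([ 616.7, -125.4,    2.7]), np.float64(0.86)), ('top', array([ 616.7, -127.7,    6.5]), np.float64(0.89))] (array([ 616.3, -126.5,    1.1]), np.float64(0.87))
filter_cube [('scene', array([620.7,  87.4,   6.4]), np.float64(0.83)), ('top', array([617.2,  87.5,   2.7]), np.float64(0.9))] (array([617.7,  87. ,   2.1]), np.float64(0.86))
```

Request:
{"method": "arm_command", "body": {"plan": [[0,0,-8.8,0,0,50,-1],[0,0,-8.7,0,0,50,-1],[0,0,0,-56.5,-27.2,0,-1],[0,0,0,-56.5,-27.2,0,-1],[0,0,0,-56.5,-27.2,0,-1],[0,0,0,-56.5,-27.2,0,-1],[0,0,0,-56.5,-27.2,0,-1],[0,0,0,-56.5,-27.2,0,-1]], "grip_force": 15}}

```text
time: 3.2
eef_pos: [0.5353, 0.4561, 0.1269]
orientation: [[-1.0, 0.0, 0.0], [0.0, 1.0, 0.0], [-0.0, 0.0, -1.0]]
ft_force: [0.2, 0.6, 0.3]
opening: 0.092
grasp_force: 0.0
```

Request:
{"method": "arm_command", "body": {"plan": [[0,0,0,0,1,50,-1],[0,0,0,0,0,40,-1],[0,0,0,0,0,15,-1],[0,0,0,0,0,0,1],[0,0,0,0,0,0,1],[0,0,0,0,0,0,1],[0,0,0,0,0,0,1],[0,0,0,0,0,0,1]], "grip_force": 15}}

```text
time: 4.2
eef_pos: [0.5337, 0.4582, 0.0223]
orientation: [[-1.0, 0.0, 0.001], [0.0, 1.0, 0.0], [-0.001, 0.0, -1.0]]
ft_force: [-0.7, 0.1, 0.6]
opening: 0.0466
grasp_force: 0.0
```

Request:
{"method": "arm_command", "body": {"plan": [[0,0,0,0,0,0,1],[0,0,0,0,0,0,1],[0,0,0,0,0,30,1],[0,0,0,0,0,-60,1],[0,0,0,8,-30,-40,1],[0,0,0,8,-55,0,1],[0,0,0,8,-55,0,1],[0,0,0,8,-55,0,1]], "grip_force": 20}}

```text
time: 5.2
eef_pos: [0.501, 0.2612, 0.0917]
orientation: [[-1.0, 0.0, 0.0], [0.0, 1.0, -0.0], [-0.0, -0.0, -1.0]]
ft_force: [1.0, -0.3, -0.4]
opening: 0.0395
grasp_force: 20.0
```

That second lift row had a wrong sign: it pushed the tool 30 mm down instead of up. I'll check how the canister sits in the grip before I go on.

Run:
```python
from h import *
a=capture("scene");s=sense();print(s["time"],s["eef_pos"],s["ft_force"])
c=camera_info("scene");u=proj(s["eef_pos"][None],c)[0];print(u)
m=getmask("scene","canister")
if m is not None:
    r=np.argwhere(m);print(r.min(0),r.max(0))
    for dz in(0,10,20,25): # underside below TCP
        h=sil("canister",(*s["eef_pos"][:2],0,s["eef_pos"][2]-dz),c)[:,0];print(dz,h.min(0),h.max(0))
x,y=int(u[0]),int(u[1]);cv2.imwrite("pics/s1.png",cv2.resize(a[max(y-80,0):y+70,x-100:x+100],None,fx=4,fy=4,interpolation=cv2.INTER_CUBIC))
```

```text
5.25 [0.5000899  0.25074167 0.09032209] [-1.97461605 -7.72190781 -3.03836994]
[280.85683645 171.55859047]
[189 364] [214 385]
0 [269.10205 144.01587] [290.61517 178.37668]
10 [310.0006 592.6026] [312.41757 596.08405]
20 [312.55478 621.7386 ] [313.83676 623.5752 ]
25 [313.10535 628.0363 ] [314.1436  629.52203]
```

View pics/s1.png

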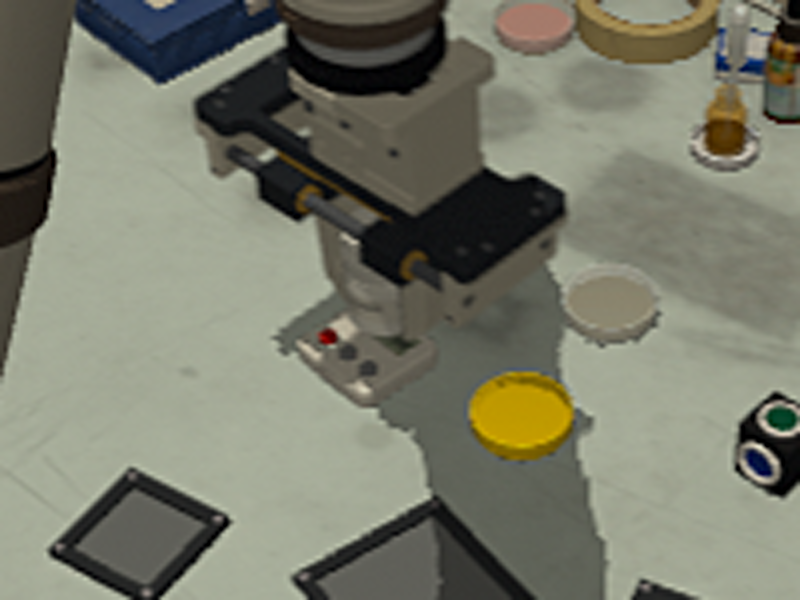

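Request:
{"method": "arm_command", "body": {"plan": [[0,0,0,-11,-54,0,1],[0,0,0,-11,-54,0,1],[0,0,0,-11,-54,0,1],[0,0,0,-11,-54,0,1],[0,0,0,-11,-54,0,1],[0,0,0,0,0,55,1],[0,0,0,0,0,20,1],[0,0,0,0,0,0,1]]}}

```text
time: 6.3
eef_pos: [0.5546, -0.0052, 0.0152]
orientation: [[-1.0, -0.002, -0.004], [-0.002, 1.0, 0.001], [0.004, 0.001, -1.0]]
ft_force: [-0.8, 0.6, -0.8]
opening: 0.0396
grasp_force: 20.0
```

Run:
```python
from h import *
a=capture("scene");s=sense();print(s["time"],s["eef_pos"],s["ft_force"])
c=camera_info("scene")
L=cut_out("scene","canister")
for d in L: r=np.argwhere(d["mask"]);print(d["conf"],d["pixel"],r.min(0),r.max(0))
for dz in(-.005,0,.005,.010):
    h=sil("canister",(*s["eef_pos"][:2],0,s["eef_pos"][2]-dz),c)[:,0];print(dz,h.min(0),h.max(0))
u=proj(s["eef_pos"][None],c)[0];x,y=int(u[0]),int(u[1]);print(x,y);cv2.imwrite("pics/s2.png",cv2.resize(a[max(y-50,0):y+30,x-50:x+50],None,fx=7,fy=7,interpolation=cv2.INTER_CUBIC))
```

```text
6.35 [ 0.55595361 -0.00502835  0.016602  ] [ 0.51015219 -0.53849629 -1.37082894]
0.61 [240.7, 390.1] [219 382] [250 398]
-0.005 [381.85974 213.5154 ] [406.17346 248.08382]
0 [381.61102 215.18933] [405.81635 249.60103]
0.005 [381.36423 216.85036] [405.4621  251.10678]
0.01 [381.1193  218.49861] [405.11066 252.60117]
391 241
```

View pics/s2.png

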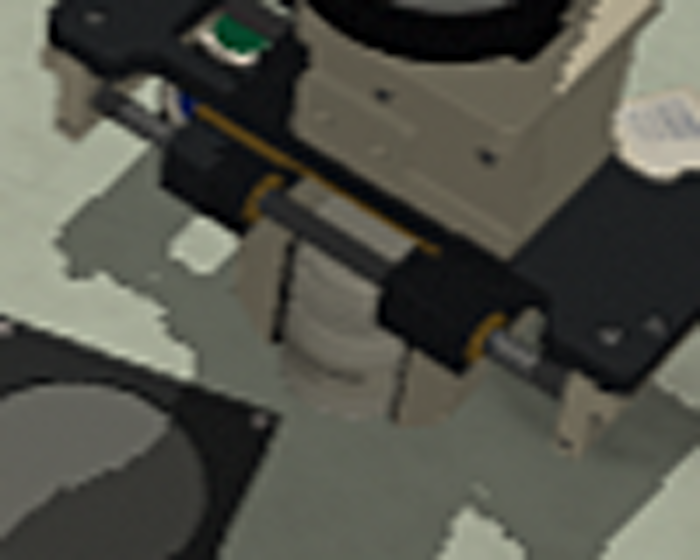

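Request:
{"method": "arm_command", "body": {"plan": [[0,0,0,0,0,9,1],[0,0,0,0,0,4,1],[0,0,0,0,0,0,-0.4],[0,0,0,0,0,0,-0.4],[0,0,0,0,0,0,-0.4],[0,0,0,0,0,-22,-0.4],[0,0,0,0,0,0,1],[0,0,0,0,0,0,1]]}}

```text
time: 7.4
eef_pos: [0.5562, -0.0071, 0.0255]
orientation: [[-1.0, 0.001, 0.0], [0.001, 1.0, -0.0], [-0.0, -0.0, -1.0]]
ft_force: [0.3, 0.6, -0.7]
opening: 0.0489
grasp_force: 0.0
```

Request:
{"method": "arm_command", "body": {"plan": [[0,0,0,0,0,0,1],[0,0,0,0,0,0,1],[0,0,0,0,0,-25,1],[0,0,0,50,-46,0,1],[0,0,0,51,-46,0,1],[0,0,0,0,0,0,1],[0,0,0,0,0,0,1]]}}

```text
time: 8.28
eef_pos: [0.4643, -0.0912, 0.0508]
orientation: [[-1.0, 0.001, 0.001], [0.001, 1.0, 0.0], [-0.001, 0.0, -1.0]]
ft_force: [-0.1, 0.4, -0.6]
opening: 0.0395
grasp_force: 20.0
```

Run:
```python
from h import *
a=capture("scene");s=sense();print(s["time"],s["eef_pos"],s["opening"],s["grasp_force"],s["ft_force"])
c=camera_info("scene")
for d in cut_out("scene","canister"): r=np.argwhere(d["mask"]);print(d["conf"],d["pixel"],r.min(0),r.max(0))
for dz in(.01,.015,.02,.025,.03):
    h=sil("canister",(*s["eef_pos"][:2],0,s["eef_pos"][2]-dz),c)[:,0];print(dz,h.min(0),h.max(0))
u=proj(s["eef_pos"][None],c)[0];x,y=int(u[0]),int(u[1]);print(x,y);cv2.imwrite("pics/s3.png",cv2.resize(a[max(y-50,0):y+50,x-60:x+60],None,fx=6,fy=6,interpolation=cv2.INTER_CUBIC))
```

```text
8.325 [ 0.4649895  -0.09043222  0.0508526 ] 0.03968263709275732 19.999921023845673 [ 0.55435068  0.53811278 -1.36432962]
0.75 [286.8, 402.9] [268 391] [301 411]
0.01 [391.15283 259.44724] [418.8916 297.2864]
0.015 [390.83826 261.11978] [418.4374  298.77216]
0.02 [390.5263  262.77798] [417.98724 300.24542]
0.025 [390.217   264.42203] [417.54108 301.70636]
0.03 [389.91025 266.05212] [417.09885 303.15518]
403 284
```

View pics/s3.png

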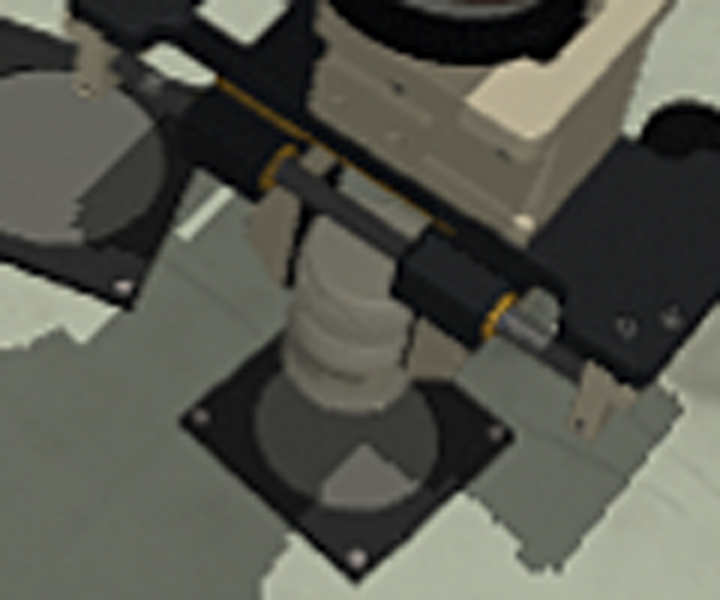

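Request:
{"method": "arm_command", "body": {"plan": [[0,0,0,9.7,-8.3,0,1],[0,0,0,0,0,14,1],[0,0,0,0,0,8,1],[0,0,0,0,0,2,1],[0,0,0,0,0,1,1],[0,0,0,0,0,0,1]]}}

```text
time: 9.12
eef_pos: [0.4538, -0.0991, 0.0267]
orientation: [[-1.0, -0.0, -0.002], [-0.0, 1.0, -0.001], [0.002, -0.001, -1.0]]
ft_force: [-6.4, 0.6, 22.6]
opening: 0.0399
grasp_force: 20.0
```

Request:
{"method": "arm_command", "body": {"plan": [[0,0,0,0,0,0,-0.6],[0,0,0,0,0,0,-0.6],[0,0,0,0,0,0,-0.6],[0,0,0,0,0,-50,-0.8],[0,0,9,0,0,-40,-1],[0,0,9,0,0,0,-1],[0,0,9,0,0,0,-1],[0,0,9,0,0,0,-1]]}}

```text
time: 10.12
eef_pos: [0.4541, -0.0994, 0.1156]
orientation: [[-0.806, 0.592, -0.0], [0.592, 0.806, 0.0], [0.0, -0.0, -1.0]]
ft_force: [-0.5, 0.3, -0.5]
opening: 0.0918
grasp_force: 0.0
```

Request:
{"method": "arm_command", "body": {"plan": [[0,0,0,-37,49,0,-1],[0,0,0,-37,49,0,-1],[0,0,0,-37,49,0,-1],[0,0,0,-37,49,0,-1],[0,0,0,0,0,0,-1]]}}

```text
time: 10.75
eef_pos: [0.6923, -0.0243, 0.114]
orientation: [[-0.811, 0.585, 0.001], [0.585, 0.811, 0.003], [0.001, 0.003, -1.0]]
ft_force: [-0.2, 0.7, 0.6]
opening: 0.0917
grasp_force: 0.0
```

Run:
```python
from h import *
capture("scene");capture("top");s=sense();print(s["time"],s["eef_pos"],s["opening"],np.round(s["orientation"],3).tolist(),s["joints"])
for n in("canister","cover_glass_box"):
    for c in("scene","top"):
        m=getmask(c,n)
        if m is not None: print(n,c,m.sum(),fit(n,{c:m},.002 if n=="canister" else 0))
```

```text
10.85 [ 0.68827169 -0.02744973  0.11409475] 0.09182049147004573 [[-0.809, 0.587, -0.003], [0.587, 0.809, 0.0], [0.002, -0.001, -1.0]] [ 10.7081136   38.09052008 -15.71898077  87.74304569  11.62138936
  55.93014353  45.64882136]
canister scene 712 (array([450.4, -98.8,   8.1]), np.float64(0.91))
canister top 251 (array([ 4.535e+02, -9.920e+01, -1.000e-01]), np.float64(0.9))
cover_glass_box scene 326 (array([689.5, -26.1,  51.1]), np.float64(0.89))
cover_glass_box top 178 (array([691.2, -27.4, -33.2]), np.float64(0.85))
```

Request:
{"method": "arm_command", "body": {"plan": [[0,0,0,0,0,50,-0.5],[0,0,0,0,0,45,-0.5],[0,0,0,0,0,10,-0.5],[0,0,0,0,0,0,1],[0,0,0,0,0,0,1],[0,0,0,0,0,0,1],[0,0,0,0,0,0,1],[0,0,0,0,0,0,1]], "grip_force": 12}}

```text
time: 12.05
eef_pos: [0.6902, -0.0279, 0.0122]
orientation: [[-0.809, 0.588, 0.002], [0.588, 0.809, -0.0], [-0.002, 0.001, -1.0]]
ft_force: [-0.6, -0.2, 6.9]
opening: 0.0355
grasp_force: 11.7
```

Request:
{"method": "arm_command", "body": {"plan": [[0,0,0,0,0,-50,1],[0,0,0,0,0,-40,1],[0,0,0,52,8,0,1],[0,0,0,52,8,0,1],[0,0,0,52,8,0,1],[0,0,0,52,8,0,1],[0,0,0,52,8,0,1],[0,0,0,52,8,0,1]]}}

```text
time: 13.05
eef_pos: [0.4638, 0.1955, 0.101]
orientation: [[-0.809, 0.588, 0.001], [0.588, 0.809, 0.0], [-0.0, 0.001, -1.0]]
ft_force: [0.6, 0.1, -0.7]
opening: 0.0358
grasp_force: 11.7
```

Request:
{"method": "arm_command", "body": {"plan": [[0,0,0,52,8,0,1],[0,0,0,52,8,0,1],[0,0,-9.5,0,0,0,1],[0,0,-9.4,0,0,0,1],[0,0,-9.4,0,0,0,1],[0,0,-9.4,0,0,0,1],[0,0,-9.3,0,0,0,1],[0,0,0,0,0,0,1]]}}

```text
time: 14.05
eef_pos: [0.3903, 0.2684, 0.1008]
orientation: [[-0.982, -0.189, -0.0], [-0.189, 0.982, 0.0], [0.0, 0.0, -1.0]]
ft_force: [0.5, -0.9, -0.3]
opening: 0.0357
grasp_force: 11.7
```

Request:
{"method": "arm_command", "body": {"plan": [[0,0,0,14.6,23,0,1],[0,0,0,14.5,22.9,0,1],[0,0,0,0,0,40,1],[0,0,0,0,0,28,1],[0,0,0,0,0,0,1]]}}

```text
time: 14.68
eef_pos: [0.3515, 0.3069, 0.0312]
orientation: [[-0.982, -0.188, -0.003], [-0.188, 0.982, -0.003], [0.004, -0.002, -1.0]]
ft_force: [0.1, 1.6, 0.6]
opening: 0.0361
grasp_force: 11.7
```

Run:
```python
from h import *
a=capture("scene");s=sense();print(s["time"],s["eef_pos"],s["opening"],s["ft_force"])
c=camera_info("scene")
M["b"]=("s",.036,.036,.02)
for d in cut_out("scene","cover_glass_box"): r=np.argwhere(d["mask"]);print(d["conf"],d["pixel"],r.min(0),r.max(0))
for dz in(.004,.008,.012):
    h=sil("b",(*s["eef_pos"][:2],np.radians(10.9),s["eef_pos"][2]-dz),c)[:,0];print(dz,h.min(0),h.max(0))
u=proj(s["eef_pos"][None],c)[0];x,y=int(u[0]),int(u[1]);print(x,y);cv2.imwrite("pics/s4.png",cv2.resize(a[max(y-50,0):y+50,x-60:x+60],None,fx=6,fy=6,interpolation=cv2.INTER_CUBIC))
```

```text
14.725 [0.35231472 0.3077758  0.03241852] 0.03584960117454967 [-0.35664331  0.04132743 -0.14435406]
0.62 [218.0, 208.1] [211 200] [228 217]
0.004 [199.1676  201.69882] [225.46297 225.92589]
0.008 [199.51488 202.99266] [225.72511 227.17235]
0.012 [199.86003 204.27895] [225.9857  228.41144]
212 215
```

View pics/s4.png

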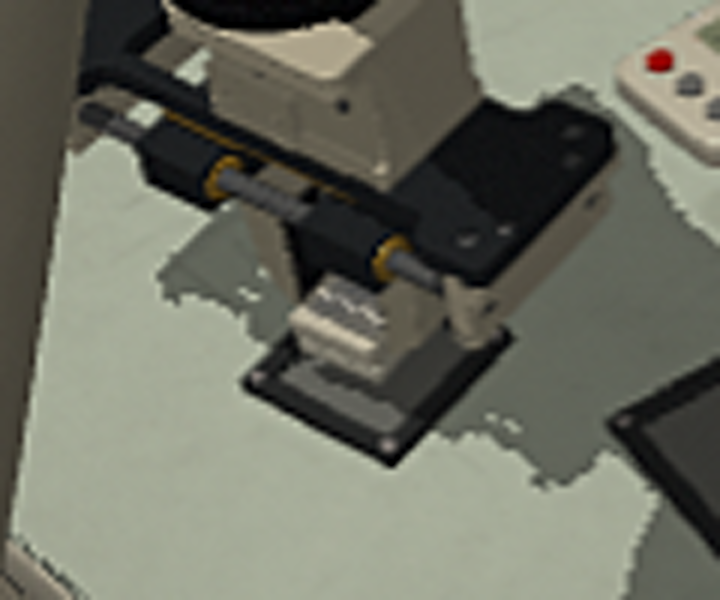

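Request:
{"method": "arm_command", "body": {"plan": [[0,0,0,0,0,14,1],[0,0,0,0,0,4,1],[0,0,0,0,0,1.5,1],[0,0,0,0,0,0,1]]}}

```text
time: 15.28
eef_pos: [0.3532, 0.3079, 0.0138]
orientation: [[-0.982, -0.19, 0.001], [-0.19, 0.982, -0.001], [-0.0, -0.001, -1.0]]
ft_force: [-1.1, -3.3, 6.0]
opening: 0.0361
grasp_force: 11.8
```

Request:
{"method": "arm_command", "body": {"plan": [[0,0,0,0,0,0,-0.4],[0,0,0,0,0,0,-0.4],[0,0,0,0,0,-3,-0.4],[0,0,0,0,0,-50,-0.7],[0,0,8.5,0,0,-40,-0.7],[0,0,8.4,0,0,0,-0.7],[0,0,0,-43.6,6.2,0,-0.7],[0,0,0,-43.6,6.2,0,-0.7]]}}

```text
time: 16.27
eef_pos: [0.442, 0.3117, 0.1069]
orientation: [[-0.995, 0.102, 0.001], [0.102, 0.995, 0.0], [-0.001, 0.0, -1.0]]
ft_force: [0.4, 0.2, 0.4]
opening: 0.0781
grasp_force: 0.0
```

Request:
{"method": "arm_command", "body": {"plan": [[0,0,0,-43.6,6.2,0,-0.7],[0,0,0,-43.6,6.2,0,-0.7],[0,0,0,0,0,0,-0.7]]}}

```text
time: 16.65
eef_pos: [0.5328, 0.3135, 0.106]
orientation: [[-0.994, 0.108, 0.002], [0.108, 0.994, 0.0], [-0.002, 0.001, -1.0]]
ft_force: [0.0, 0.1, -0.1]
opening: 0.0782
grasp_force: 0.0
```

Run:
```python
from h import *
capture("scene");capture("top");s=sense();print(s["time"],s["eef_pos"],s["opening"],np.round(s["orientation"],3).tolist(),s["joints"])
for n in("timer","cover_glass_box"):
    for c in("scene","top"):
        m=getmask(c,n)
        if m is not None: print(n,c,m.sum(),fit(n,{c:m},0 if n=="timer" else .002))
```

```text
16.75 [0.52832284 0.31456361 0.10572669] 0.07798682426164352 [[-0.995, 0.104, -0.002], [0.104, 0.995, -0.0], [0.002, -0.0, -1.0]] [-13.72624895  33.66267635 -26.29860888  99.45092605  18.29344349
  51.24901369  36.25797616]
timer scene 611 (array([526.8, 315.1,  -8.4]), np.float64(0.88))
cover_glass_box scene 330 (array([351.1, 310. ,  13.4]), np.float64(0.87))
cover_glass_box top 190 (array([354.5, 306.8,  13.4]), np.float64(0.87))
```

Request:
{"method": "arm_command", "body": {"plan": [[0,0,0,0,0,50,-0.7],[0,0,0,0,0,38,-0.7],[0,0,0,0,0,10,-0.7],[0,0,0,0,0,0,1],[0,0,0,0,0,0,1],[0,0,0,0,0,0,1],[0,0,0,0,0,0,1]], "grip_force": 15}}

```text
time: 17.82
eef_pos: [0.5301, 0.3154, 0.0098]
orientation: [[-0.995, 0.103, 0.002], [0.103, 0.995, 0.001], [-0.002, 0.002, -1.0]]
ft_force: [-1.3, -1.6, 6.2]
opening: 0.0636
grasp_force: 15.0
```

Request:
{"method": "arm_command", "body": {"plan": [[0,0,0,0,0,-30,1],[0,0,0,0,0,-30,1],[0,0,0,30.8,-51.3,0,1],[0,0,0,30.8,-51.3,0,1],[0,0,0,30.8,-51.3,0,1],[0,0,5.7,0,0,20,1],[0,0,0,0,0,0,1],[0,0,0,0,0,0,1]]}}

```text
time: 18.82
eef_pos: [0.4221, 0.1723, 0.0489]
orientation: [[-0.98, 0.199, 0.001], [0.199, 0.98, 0.001], [-0.001, 0.001, -1.0]]
ft_force: [0.2, 0.3, -0.9]
opening: 0.0634
grasp_force: 14.9
```

Run:
```python
from h import *
a=capture("scene");s=sense();print(s["time"],s["eef_pos"],s["opening"],s["ft_force"],np.round(s["orientation"],3).tolist())
c=camera_info("scene")
u=proj(s["eef_pos"][None],c)[0];x,y=int(u[0]),int(u[1]);print(x,y);cv2.imwrite("pics/s5.png",cv2.resize(a[max(y-50,0):y+50,x-60:x+60],None,fx=6,fy=6,interpolation=cv2.INTER_CUBIC))
```

```text
18.875 [0.42219558 0.17245831 0.04889472] 0.06344640371055753 [ 0.23639293 -0.11139795 -0.13533687] [[-0.98, 0.199, 0.001], [0.199, 0.98, 0.001], [-0.001, 0.001, -1.0]]
282 224
```

View pics/s5.png

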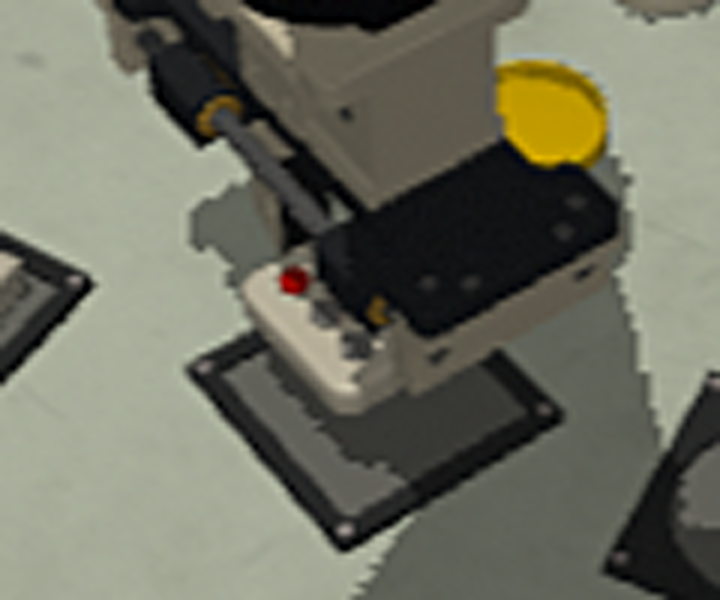

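Request:
{"method": "arm_command", "body": {"plan": [[0,0,0,0,-1,20,1],[0,0,0,0,0,14,1],[0,0,0,0,0,3,1],[0,0,0,0,0,1,1],[0,0,0,0,0,0,1]]}}

```text
time: 19.5
eef_pos: [0.421, 0.1706, 0.011]
orientation: [[-0.98, 0.2, -0.0], [0.2, 0.98, -0.001], [-0.0, -0.001, -1.0]]
ft_force: [-3.2, -0.8, 10.7]
opening: 0.0636
grasp_force: 15.0
```

Request:
{"method": "arm_command", "body": {"plan": [[0,0,0,0,0,0,-0.8],[0,0,0,0,0,0,-0.8],[0,0,0,0,0,-3,-0.8],[0,0,0,0,0,-50,-0.7],[0,0,-6,0,0,-40,-0.7],[0,0,-5.5,0,0,0,-0.7],[0,0,0,-46.7,13.2,0,-0.7],[0,0,0,-46.7,13.2,0,-0.7]]}}

```text
time: 20.5
eef_pos: [0.5157, 0.1963, 0.1037]
orientation: [[-1.0, 0.002, 0.001], [0.002, 1.0, -0.0], [-0.001, -0.0, -1.0]]
ft_force: [-0.1, -0.3, -0.4]
opening: 0.0779
grasp_force: 0.0
```

Request:
{"method": "arm_command", "body": {"plan": [[0,0,0,-46.7,13.2,0,-0.7],[0,0,0,-46.7,13.2,0,-0.7],[0,0,0,-46.7,13.2,0,-0.7],[0,0,0,0,0,0,-0.7],[0,0,0,0,0,0,-0.7]]}}

```text
time: 21.12
eef_pos: [0.6535, 0.2357, 0.1024]
orientation: [[-1.0, 0.002, -0.002], [0.002, 1.0, -0.0], [0.002, -0.0, -1.0]]
ft_force: [-0.4, -0.3, -0.7]
opening: 0.0776
grasp_force: 0.0
```

Run:
```python
from h import *
capture("scene");capture("top");s=sense();print(s["time"],s["eef_pos"],s["opening"],np.round(s["orientation"],3).tolist(),s["joints"])
for n in("timer","culture_dish"):
    for c in("scene","top"):
        m=getmask(c,n,None if n=="timer" else ((165,332) if c=="scene" else (150,285)),15)
        if m is not None: print(n,c,m.sum(),fit(n,{c:m},0 if n!="timer" else .002))
```

```text
21.225 [0.65326522 0.23553985 0.10304591] 0.07796840993925969 [[-1.0, 0.001, -0.001], [0.001, 1.0, -0.0], [0.001, -0.0, -1.0]] [ -4.41788091  41.10198701 -26.56798587  86.92450895  20.52891699
  56.93863606  53.28511138]
timer scene 838 (array([419.4, 171.6, -11.7]), np.float64(0.91))
timer top 558 (array([419.8, 171.6,  -9.5]), np.float64(0.93))
culture_dish scene 416 (array([655.7, 236.2,   3.4]), np.float64(0.93))
culture_dish top 127 (array([644.7, 243.4,   2.8]), np.float64(0.33))
```

Request:
{"method": "arm_command", "body": {"plan": [[0,0,0,-2,1,50,-0.7],[0,0,0,0,0,40,-0.7],[0,0,0,0,0,8,-0.7],[0,0,0,0,0,0,-0.7]], "grip_force": 10}}

```text
time: 21.92
eef_pos: [0.6568, 0.2369, 0.0057]
orientation: [[-1.0, 0.002, -0.0], [0.002, 1.0, 0.0], [0.0, 0.0, -1.0]]
ft_force: [-0.2, 0.0, 0.9]
opening: 0.078
grasp_force: 0.0
```

Request:
{"method": "arm_command", "body": {"plan": [[0,0,0,0,0,0,1],[0,0,0,0,0,0,1],[0,0,0,0,0,0,1],[0,0,0,0,0,0,1]]}}

```text
time: 22.42
eef_pos: [0.6575, 0.2369, 0.0065]
orientation: [[-1.0, 0.002, 0.002], [0.002, 1.0, 0.0], [-0.002, 0.0, -1.0]]
ft_force: [-0.6, -1.0, 6.4]
opening: 0.0545
grasp_force: 10.0
```

Request:
{"method": "arm_command", "body": {"plan": [[0,0,0,0,0,-20,1],[0,0,0,0,0,-50,1],[0,0,0,45.2,-51,0,1],[0,0,0,45.2,-51,0,1],[0,0,0,45.2,-51,0,1],[0,0,0,45.2,-51,0,1],[0,0,0,0,0,30,1],[0,0,0,0,0,0,1]]}}

```text
time: 23.42
eef_pos: [0.4893, 0.0491, 0.045]
orientation: [[-1.0, 0.003, -0.002], [0.003, 1.0, -0.001], [0.002, -0.001, -1.0]]
ft_force: [0.3, -0.0, -0.2]
opening: 0.0546
grasp_force: 10.0
```

Run:
```python
from h import *
a=capture("scene");s=sense();print(s["time"],s["eef_pos"],s["opening"],s["ft_force"],np.round(s["orientation"],3).tolist())
c=camera_info("scene")
u=proj(s["eef_pos"][None],c)[0];x,y=int(u[0]),int(u[1]);print(x,y);cv2.imwrite("pics/s6.png",cv2.resize(a[max(y-50,0):y+50,x-60:x+60],None,fx=6,fy=6,interpolation=cv2.INTER_CUBIC))
```

```text
23.475 [0.49053116 0.05028269 0.04574574] 0.05463542169325178 [ 0.53183138  0.21437039 -0.06357992] [[-1.0, 0.002, -0.0], [0.002, 1.0, 0.0], [0.0, 0.0, -1.0]]
351 237
```

View pics/s6.png

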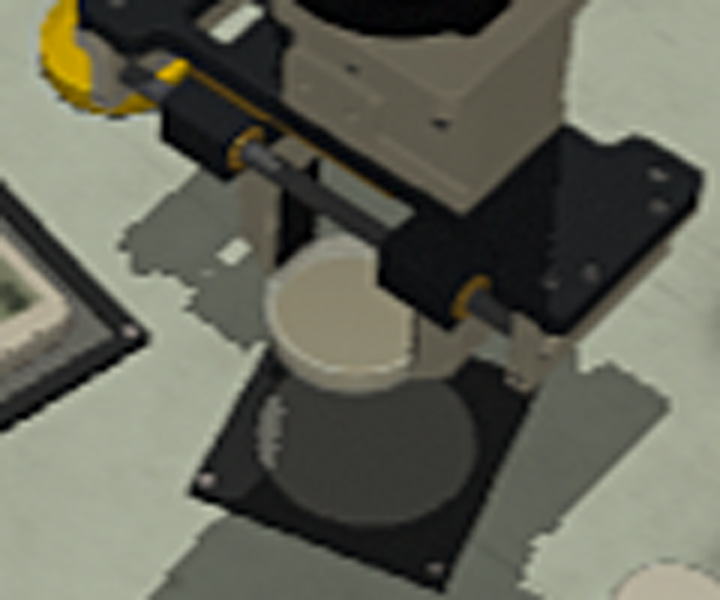

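Request:
{"method": "arm_command", "body": {"plan": [[0,0,0,13.5,-17,0,1],[0,0,0,0,0,20,1],[0,0,0,0,0,14,1],[0,0,0,0,0,2,1],[0,0,0,0,0,1,1],[0,0,0,0,0,0,1]]}}

```text
time: 24.22
eef_pos: [0.4773, 0.0332, 0.0086]
orientation: [[-1.0, 0.002, 0.001], [0.002, 1.0, 0.0], [-0.001, 0.0, -1.0]]
ft_force: [-0.4, 0.6, 0.0]
opening: 0.0543
grasp_force: 10.0
```

Request:
{"method": "arm_command", "body": {"plan": [[0,0,0,0,0,1,1],[0,0,0,0,0,0,1],[0,0,0,0,0,0,-0.7],[0,0,0,0,0,0,-0.7],[0,0,0,0,0,0,-0.7],[0,0,0,0,0,-40,-0.7],[0,0,0,0,0,-60,-0.7],[0,0,0,0,0,-60,-0.7]]}}

```text
time: 25.22
eef_pos: [0.4764, 0.033, 0.1685]
orientation: [[-1.0, 0.002, -0.001], [0.002, 1.0, 0.0], [0.001, 0.0, -1.0]]
ft_force: [1.0, -0.5, 0.1]
opening: 0.078
grasp_force: 0.0
```

Request:
{"method": "arm_command", "body": {"plan": [[0,0,0,-10,60,-30,-0.7],[0,0,0,-10,60,0,-0.7],[0,0,0,-10,60,0,-0.7],[0,0,0,-10,60,0,-0.7],[0,0,0,-10,60,0,-0.7],[0,0,0,-10,60,0,-0.7],[0,0,0,0,60,0,-0.7],[0,0,0,0,0,0,-0.7]]}}

```text
time: 26.22
eef_pos: [0.5328, 0.4551, 0.1941]
orientation: [[-1.0, -0.006, -0.003], [-0.006, 1.0, 0.004], [0.003, 0.004, -1.0]]
ft_force: [-0.7, -0.6, -0.8]
opening: 0.0784
grasp_force: 0.0
```

Run:
```python
from h import *
a=capture("scene");b=capture("top");s=sense();print(s["time"],s["eef_pos"])
D={"canister":(455,-99),"culture_dish":(476,33),"cover_glass_box":(353,308),"timer":(422,171),"dust_cap":(616,-126),"filter_cube":(618,87)}
for n,p in D.items():
    for c in("scene","top"):
        q=proj(np.array([[p[0]/1e3,p[1]/1e3,.01]]),camera_info(c))[0][::-1]
        m=getmask(c,n,q,25)
        if m is not None: print(n,c,m.sum(),fit(n,{c:m},0 if n[:2] in("du","fi") else .002))
cv2.imwrite("pics/end.png",cv2.resize(a[120:350,160:500],None,fx=2.3,fy=2.3,interpolation=cv2.INTER_CUBIC))
```

```text
26.325 [0.53604458 0.44860938 0.1938967 ]
canister scene 713 (array([451.5, -98.4,   6.5]), np.float64(0.92))
canister top 264 (array([452.7, -98. ,  -4. ]), np.float64(0.92))
culture_dish scene 629 (array([474.6,  33.9,   1.2]), np.float64(0.93))
culture_dish top 333 (array([473.4,  33.3,   1.5]), np.float64(0.85))
cover_glass_box scene 307 (array([351.8, 309.9,   1.9]), np.float64(0.81))
timer scene 835 (array([419.4, 172.7, -11.8]), np.float64(0.91))
timer top 359 (array([427.2, 170.9,  -1.1]), np.float64(0.62))
dust_cap scene 264 (array([ 617.3, -125.1,   -6.3]), np.float64(0.88))
dust_cap top 152 (array([ 617.9, -127.3,    7.9]), np.float64(0.9))
filter_cube scene 421 (array([619.4,  86.9,   6.3]), np.float64(0.89))
filter_cube top 198 (array([6.179e+02, 8.670e+01, 3.000e-01]), np.float64(0.85))
```

View pics/end.png

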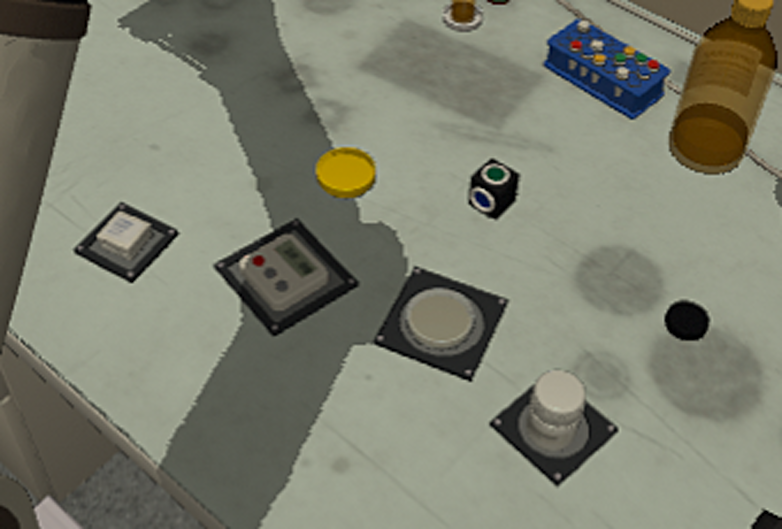

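The picture shows all four objects seated and centred in their recesses, and the cap and cube haven't moved. The arm is well clear.

```bash
python3 -c "
from station import *
print(finish_job())"
```

```text
the job is handed in; nothing more can be done
None
```

I handed the job in at about 26 s: the canister, culture dish, cover glass box and timer each measured within about 5 mm of their recess centres, and the dust cap and filter cube hadn't moved; one wrong-sign move early on pushed the fingers down about 30 mm, possibly to the table, with the contact force not seen, so I regrasped the canister, and no verdict was returned.

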